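# Dry-clamp a serving board blank in the panel clamp

### The arm

A 7-joint arm with a two-finger parallel gripper is mounted at the origin on a cart in front of the work surface, level with it; the furniture and walls round the work are solid. World frame = base frame: x ahead of the robot, y to its left, z up, the work surface at z = 0. Lengths are in m, angles in rad, forces in N, time in s.
With the tool pointing down it reaches from about 0.4 to 0.85 m from the base axis. Payload 10.4 kg.
Tool frame: the origin (TCP) lies at the very end of the fingers, on their centre line; the grasp point (between the pads) lies 19 mm behind it; z points along the fingers, y is the line along which they close (so a half turn about z gives the same grasp; the last joint's range is limited). The gripper opens to 87 mm and grips with 3 to 60 N. Pads are 19 mm wide; open, the fingers measure 117 mm over their backs; the gripper's body (75 mm by 190 mm) begins 51 mm behind the grasp point.
Start: joints at [1.188, 0.332, -0.065, 1.46, 0.022, 1.35, -0.088], TCP at [0.22, -0.585, 0.223] pointing down, gripper open.
Joint ranges: [-2.6, 2.6], [-0.5, 2.12], [-1.47, 1.34], [0.16, 2.42], [-1.27, 4.41], [0.06, 2.06], [-2.6, 2.6]. Speed limits (rad/s): [2.22, 2.22, 2.79, 2.79, 3.14, 3.14, 3.14].

### API

Orientations are given as a unit quaternion [x, y, z, w].
In Python, from bench import r gives the robot as it stands.
- The arm moves only by the tool jog_arm, called after "Emit:" as a command line: name --pt "numbers of a row" for each row, then --argument value for the rest. Schema: {"type":"object","properties":{"moves":{"type":"array","items":{"type":"array","items":{"type":"number"},"minItems":5,"maxItems":5},"minItems":1,"maxItems":12},"grip_n":{"type":"number"},"only":{"type":"string"},"quiet":{"type":"boolean"},"lines":{"type":"string"}},"required":["moves"],"additionalProperties":false}. moves is a list of rows, 1 to 12 of them, each of 5 numbers: dx, dy, dz in a scale on which 1.0 is 0.6 m, then a turn about the tool's z in a scale on which 1.0 is pi/2 rad, then the finger opening in m; each row is the pose to reach, as a shift and turn from the pose commanded when the call began, along the tool's axes at that moment; what a row does not reach only later rows make up. A row lasts 1/10 s, in which the tool goes at most 0.05 m and 0.15 rad, less where a joint would pass 70% of its speed; a pose out of reach is approached as far as the arm can. The fingers move at their own pace and stop on an object; grip_n is the grip in N (left out, the last holds). Time passes only in rows, so rows that do not move let the fingers close. The tool returns the time, the measured TCP pose, the force, the opening and the grip force at its end. only (a regular expression) keeps the lines of the reply that match it, lines (a string "A,B") keeps lines A to B, and quiet returns only ok. A shift or turn number past 1, either way, is cut back to 1. Input that does not fit is refused with a message, and nothing moves.
- r.read_state(): the state, without advancing time (a new reading comes with each control period).
- r.camera(name): name is "scene" or "top" or "wrist"; returns a dict with "img" (480x640x3 uint8, red, green, blue), "fx", "fy", "cx", "cy" (pixels), "pose" (4x4, takes a point from camera to world coordinates). Camera axes: x right, y down, z forward; pixel columns grow to the right and rows downward; lengths in m; the calibration is good to about 2 mm. A picture is of the moment at which its call begins. There is no depth.
- r.close_job(): hands the job in; it is judged then, once.
Trained networks look in the newest picture that a camera, given by its name, has taken for a name from the list of things; names that differ only in an ending like _2 or _b are one class to them, and where a whole thing is asked for, a point or a joint stands for the part that bears it (a point fixed in the world has none). Each returns a list of dicts, best first, with "p" (0 to 1); they miss things now and then, are a little off and sometimes report something else, mostly with a low value. They report only what shows in the picture. A call takes as long as a camera call.
- r.recognise(camera, label): "position" ([column, row] as shares, 0 to 1, of the picture: columns of its width, rows of its height, amid what is visible of it).
- r.regions_of(camera, label): "pixels" (480x640 bool, what is visible of it) and "position" ([column, row] as shares, 0 to 1, of the picture: columns of its width, rows of its height, amid what is visible of it).
The state is a dict: "time": time; "joint_positions": joint angles; "joint_vel": joint speeds; "joint_torque": joint torques, N m; "ee_pos": TCP position; "eef_rot": TCP orientation; "ft_force": force on the tool from outside, world axes, zero at the start; "torque": the same for the moment, N m; "width": finger opening in m; "grip_force": force on a finger pad.
Only numpy, scipy, OpenCV 4.12 (cv2) and the standard library are available. Lean on these libraries where they do the work, as an engineer would, in place of code of your own. Each camera call takes 0.05 s, during which the arm holds its last target. There are 200 camera calls.

### The job

Set up the dry run for gluing a striped serving board: lay the strips flat across the two bars of the open panel clamp, parallel to the jaws and centred on the bars so that their ends line up - the pale maple next to the wood-faced fixed jaw, the orange-red padauk on the sliding jaw's side, the narrow dark walnut between them, and the blue-painted scrap strip between the padauk and the bare steel sliding jaw. Only when all four lie there, slide the jaw up by its black knob until the whole row is squeezed snug with no gaps, and leave it so. Do not knock over or shove aside the glue bottle or the tin of nails.

Things in the scene. Friction and masses are not known exactly. Their poses are not given: they have to be found in the camera images.
- panel_clamp: panel clamp, fixed to the bench: two flat steel bars (12 mm wide, centres at own x = -60 and +60 mm, tops 22 mm above the bench, open bench between them) run along its y, 456 mm long, between two green jaws 180 mm wide and 49 mm high. Wood-faced fixed jaw at +y, sliding jaw with black knob at -y. Origin at bench height, midway between bars and 150 mm from the fixed jaw's face
- fixed_face (a point): middle of the fixed jaw's wood-faced inner face, 35 mm above the bench, at y = +150 mm of the clamp; axes as the clamp's, so its -y points towards the sliding jaw
- jaw (a joint): travel of the sliding jaw along the clamp's +y, towards the fixed jaw, in m: its bare steel face is at clamp y = -0.150 + this value. 0 is fully open, the range ends at 0.20, it starts between 0 and 0.02. About 3 N of drag, more when it pushes strips along; no spring, it stays where it is left
- jaw_knob (a point): middle of the black round knob on top of the sliding jaw, 66 mm above the bench: 29 mm across, from 53 to 76 mm above the bench, on a 20 mm neck; the jaw's top under it is at 49 mm. The knob's axis lies 18 mm behind the jaw's steel face (clamp -y side)
- maple_strip: pale, almost white-yellow maple strip, the widest: 48 mm wide (own x), 200 mm long (own y), 26 mm thick (z); loose, lying flat on the bench at the start. Origin in the middle of its underside
- walnut_strip: narrow dark brown walnut strip: 24 mm wide (own x), 200 mm long (own y), 26 mm thick (z); loose, lying flat on the bench at the start. Origin in the middle of its underside
- padauk_strip: vivid orange-red padauk strip: 38 mm wide (own x), 200 mm long (own y), 26 mm thick (z); loose, lying flat on the bench at the start. Origin in the middle of its underside
- blue_scrap: blue-painted strip of scrap wood: 18 mm wide (own x), 200 mm long (own y), 26 mm thick (z); loose, lying flat on the bench at the start. Origin in the middle of its underside. It keeps the steel jaw from marking the wood
- glue_bottle: white glue bottle standing on the bench, 63 mm across, 195 mm tall, origin in the middle of its underside; a bystander
- nail_tin: yellow open tin of nails standing on the bench, 66 mm across, 69 mm tall, origin in the middle of its underside; a bystander

How it is judged:
On the way:
1. all four pieces lie flat on the bars between the jaws, within 30 mm of centre, before the sliding jaw has been moved by 30 mm (z of maple_strip in the frame of panel_clamp between 0.018 and 0.027 m and y of maple_strip in the frame of panel_clamp between -0.15 and 0.15 m and x of maple_strip in the frame of panel_clamp between -0.03 and 0.03 m and angle between each of maple_strip, walnut_strip, padauk_strip, blue_scrap's own z axis and vertical below 0.1 rad and z of walnut_strip in the frame of panel_clamp between 0.018 and 0.027 m and y of walnut_strip in the frame of panel_clamp between -0.15 and 0.15 m and x of walnut_strip in the frame of panel_clamp between -0.03 and 0.03 m and z of padauk_strip in the frame of panel_clamp between 0.018 and 0.027 m and y of padauk_strip in the frame of panel_clamp between -0.15 and 0.15 m and x of padauk_strip in the frame of panel_clamp between -0.03 and 0.03 m and z of blue_scrap in the frame of panel_clamp between 0.018 and 0.027 m and y of blue_scrap in the frame of panel_clamp between -0.15 and 0.15 m and x of blue_scrap in the frame of panel_clamp between -0.03 and 0.03 m and distance of jaw_knob from where it was at the start of the episode below 0.03 m), for 0.2 s.
At the end, for the whole second after the job is handed in: From the fixed jaw to the sliding jaw the row is maple, walnut, padauk, blue scrap strip; each lies flat on the bars, centred to 12 mm and parallel to the jaws, within 6 mm of its place in the tight row, at rest; the sliding jaw is closed on the row with at most 4 mm of gaps in all (z of maple_strip in the frame of panel_clamp between 0.018 and 0.027 m and y of maple_strip in the frame of panel_clamp between 0.12 and 0.132 m and x of maple_strip in the frame of panel_clamp between -0.012 and 0.012 m and angle between each of maple_strip, walnut_strip, padauk_strip, blue_scrap's own z axis and vertical below 0.1 rad and angle between the y axis of each of maple_strip, walnut_strip, padauk_strip, blue_scrap and the x axis of panel_clamp, either way round below 0.06 rad and linear speed of each of maple_strip, walnut_strip, padauk_strip, blue_scrap below 0.02 m/s and z of walnut_strip in the frame of panel_clamp between 0.018 and 0.027 m and y of walnut_strip in the frame of panel_clamp between 0.084 and 0.096 m and x of walnut_strip in the frame of panel_clamp between -0.012 and 0.012 m and z of padauk_strip in the frame of panel_clamp between 0.018 and 0.027 m and y of padauk_strip in the frame of panel_clamp between 0.053 and 0.065 m and x of padauk_strip in the frame of panel_clamp between -0.012 and 0.012 m and z of blue_scrap in the frame of panel_clamp between 0.018 and 0.027 m and y of blue_scrap in the frame of panel_clamp between 0.025 and 0.037 m and x of blue_scrap in the frame of panel_clamp between -0.012 and 0.012 m and value of joint jaw above 0.1675 m); the robot touches nothing.
It fails at once if the glue bottle or the tin of nails is pushed more than 40 mm or tipped (distance of any of glue_bottle, nail_tin from where it was at the start of the episode above 0.04 m or angle between any of glue_bottle, nail_tin's own z axis and vertical above 0.35 rad).
It also fails if it takes over 112 s, if anything falls off the work surface, if the arm or the gripper's body presses on something with over 40 N, if the wrist force passes 120 N, or if a joint passes its speed limit or range.

## Working session

There is one attempt and no reset: what is moved stays moved. The work goes in short steps, Python scripts to look and compute and a tool call to move; the robot and the scene stay as the last step left them, time stands still between calls to the robot, and variables do not carry over. Pictures are saved under pics/ and viewed, at most 14 in all, crops included, and the job is handed in when it is done.

```bash
mkdir -p pics; cat > h.py <<'E'
import numpy as np, cv2
from bench import r
def shot(cam,name=None):
    c=r.camera(cam)
    if name: cv2.imwrite(f'pics/{name}.png',c['img'][:,:,::-1])
    return c
def ray(c,uv):
    d=c['pose'][:3,:3]@np.array([(uv[0]-c['cx'])/c['fx'],(uv[1]-c['cy'])/c['fy'],1.])
    return c['pose'][:3,3],d/np.linalg.norm(d)
def at_z(c,uv,z):
    o,d=ray(c,uv); return o+d*(z-o[2])/d[2]
def tri(a,ua,b,ub):
    o1,d1=ray(a,ua);o2,d2=ray(b,ub)
    s=np.linalg.lstsq(np.c_[d1,-d2],o2-o1,rcond=None)[0]
    p,q=o1+d1*s[0],o2+d2*s[1]
    return (p+q)/2,np.linalg.norm(p-q)
E
python3 - <<'E'
from h import *
np.set_printoptions(precision=4,suppress=True)
T=shot('top','top0');S=shot('scene','scene0')
print(T['pose'],S['pose'],T['fx'])
for l in ['panel_clamp','jaw_knob','fixed_face','maple_strip','walnut_strip','padauk_strip','blue_scrap','glue_bottle','nail_tin']:
    for cn,c in (('top',T),('scene',S)):
        for g in r.regions_of(cn,l)[:2]:
            m=g['pixels'].astype(np.uint8)
            ct=max(cv2.findContours(m,0,1)[0],key=cv2.contourArea)
            (u,v),wh,a=cv2.minAreaRect(ct); b=cv2.boxPoints(((u,v),wh,a))
            print(l,cn,round(g['p'],2),m.sum(),np.round((u,v),1),np.round([at_z(c,x,.026)[:2] for x in b],3).tolist())
E
```

```text
[[ 0.019  -0.9821  0.1872  0.2928]
 [-0.9998 -0.0166  0.0144 -0.0543]
 [-0.011  -0.1874 -0.9822  1.5152]
 [ 0.      0.      0.      1.    ]] [[-0.8512 -0.3801  0.362   0.1706]
 [-0.5248  0.6304 -0.572   0.5721]
 [-0.0108 -0.6769 -0.736   0.8626]
 [ 0.      0.      0.      1.    ]] 571.0521478818642
panel_clamp top 0.85 4157 [315.1 263.8] [[0.533, 0.218], [0.6, -0.238], [0.417, -0.26], [0.353, 0.186]]
panel_clamp top 0.39 1041 [378.6 255.9] [[0.587, -0.15], [0.596, -0.202], [0.412, -0.228], [0.403, -0.178]]
panel_clamp scene 0.76 5617 [337.6 284.3] [[0.526, 0.226], [0.659, -0.258], [0.413, -0.252], [0.346, 0.203]]
jaw_knob top 0.63 988 [378.9 256.4] [[0.584, -0.152], [0.592, -0.203], [0.412, -0.228], [0.404, -0.178]]
jaw_knob scene 0.61 1152 [369.2 225.9] [[0.585, -0.145], [0.611, -0.226], [0.416, -0.245], [0.399, -0.167]]
jaw_knob scene 0.58 2517 [233.3 408.3] [[0.536, 0.459], [0.507, 0.258], [0.455, 0.271], [0.489, 0.465]]
fixed_face top 0.89 4074 [315.1 264.3] [[0.534, 0.216], [0.597, -0.238], [0.414, -0.258], [0.353, 0.186]]
fixed_face top 0.43 821 [488.8 202.3] [[0.631, -0.422], 
[... 955 characters left out ...]
0.461, -0.297], [0.481, -0.298], [0.481, -0.501], [0.46, -0.5]]
blue_scrap scene 0.71 492 [409.7 190.3] [[0.483, -0.281], [0.482, -0.502], [0.45, -0.487], [0.454, -0.271]]
glue_bottle top 0.84 822 [488. 202.] [[0.632, -0.421], [0.711, -0.498], [0.664, -0.542], [0.587, -0.465]]
glue_bottle scene 0.77 987 [371.8 139.1] [[0.638, -0.399], [0.779, -0.691], [0.713, -0.719], [0.582, -0.425]]
nail_tin top 0.92 552 [433.5 223. ] [[0.584, -0.288], [0.638, -0.34], [0.594, -0.383], [0.54, -0.33]]
nail_tin scene 0.66 561 [364.3 185.1] [[0.592, -0.267], [0.645, -0.38], [0.584, -0.405], [0.535, -0.29]]
nail_tin scene 0.25 410 [409.1 190.6] [[0.48, -0.277], [0.483, -0.499], [0.455, -0.487], [0.455, -0.269]]
```

View pics/top0.png

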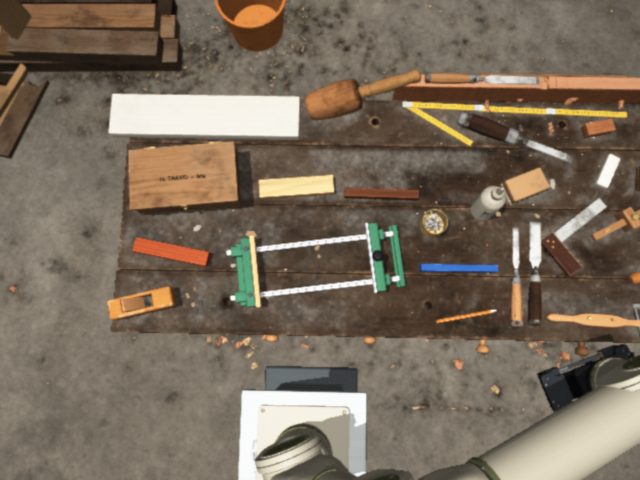

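View pics/scene0.png

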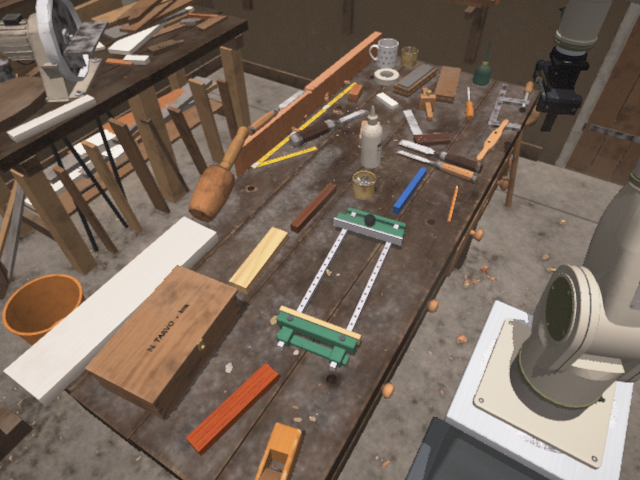

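Top view: clamp at (315,264), with its fixed jaw on the left (255,270) and sliding jaw on the right with the knob at (378,256). Maple is at (296,187), walnut (381,193), padauk (171,251), blue (459,268), tin (434,222), bottle (488,202). The scene view agrees. Next: heights from two views, and the tool and wrist camera poses.

```bash
cat >> h.py <<'E'
def mask(c,cam,l,near=None):
    gs=r.regions_of(cam,l)
    return gs[0]['pixels'].astype(np.uint8) if gs else None
def rect(m):
    ct=max(cv2.findContours(m,0,1)[0],key=cv2.contourArea); return cv2.minAreaRect(ct)
def yaw_of(R): return np.arctan2(R[1,0],R[0,0])
def plan(x,y,z,yaw):
    "shift in tool axes and turn to world tcp pose with tool x axis at yaw (mod pi)"
    from scipy.spatial.transform import Rotation as Ro
    s=r.read_state();R=Ro.from_quat(s['eef_rot']).as_matrix()
    d=R.T@(np.array([x,y,z])-s['ee_pos']); t=-(yaw-yaw_of(R)); t=(t+np.pi/2)%np.pi-np.pi/2
    print('shift',np.round(d,4),'turn',round(t,4))
E
python3 - <<'E'
from h import *
from scipy.spatial.transform import Rotation as Ro
np.set_printoptions(precision=4,suppress=True)
s=r.read_state();print(s['ee_pos'],Ro.from_quat(s['eef_rot']).as_matrix(),s['width'],s['time'])
W=shot('wrist');R=Ro.from_quat(s['eef_rot']).as_matrix()
print('cam in tool',R.T@(W['pose'][:3,3]-s['ee_pos']),'\n',R.T@W['pose'][:3,:3],W['fx'])
T=shot('top');S=shot('scene')
for l in ['maple_strip','walnut_strip','padauk_strip','blue_scrap','glue_bottle','nail_tin']:
    a=rect(mask(T,'top',l));b=rect(mask(S,'scene',l))
    # far ends of long axis
    print(l,tri(T,a[0],S,b[0]))
# marks read from pictures: bar ends near jaws
for n,a in dict(barfarL=(258,248),barfarR=(368,237),barnearL=(260,294),barnearR=(374,283)).items(): print(n,at_z(T,a,.022)[:2])
print('knob',tri(T,(378,256),S,(370,219)))
print('box edge',at_z(T,(132,212),0),at_z(T,(238,205),0))
E
```

```text
[ 0.2201 -0.585   0.2226] [[ 0.936   0.3521 -0.    ]
 [ 0.3521 -0.936  -0.    ]
 [-0.      0.     -1.    ]] 0.08722469457263642 1.0
cam in tool [ 0.077   0.0007 -0.1629] 
 [[-0.001  -0.9596 -0.2814]
 [ 1.     -0.0012  0.0003]
 [-0.0006 -0.2814  0.9596]] 336.04031866065
maple_strip (array([0.6884, 0.0331, 0.0057]), np.float64(0.001391772280245877))
walnut_strip (array([ 0.6743, -0.1993,  0.0029]), np.float64(0.003056205164026082))Traceback (most recent call last):
  File "<stdin>", line 9, in <module>
  File "h.py", line 21, in rect
    ct=max(cv2.findContours(m,0,1)[0],key=cv2.contourArea); return cv2.minAreaRect(ct)
ValueError: max() iterable argument is empty
```

Careful with the scale: shifts go in shares of 0.6 m and turns go in shares of pi/2 rad. That gives: 0.44 m / 0.6 = 0.7333, -0.35 m / 0.6 = -0.5833, 0.25 rad / 1.5708 = 0.1592.

Emit:
jog_arm --pt "0.05 -0.0333 -0.05 0 0.087" --pt "0.1167 -0.0833 -0.1 0 0.087" --pt "0.1833 -0.1333 -0.1667 0 0.087" --pt "0.25 -0.1833 -0.1667 0.0637 0.087" --pt "0.3 -0.2333 -0.1667 0.0637 0.087" --pt "0.3667 -0.2833 -0.1667 0.1273 0.087" --pt "0.4333 -0.3333 -0.1667 0.1592 0.087" --pt "0.5 -0.3833 -0.1667 0.1592 0.087" --pt "0.5667 -0.4333 -0.1667 0.1592 0.087" --pt "0.6333 -0.4833 -0.1667 0.1592 0.087" --pt "0.6833 -0.5333 -0.1667 0.1592 0.087" --pt "0.7333 -0.5833 -0.1667 0.1592 0.087" --grip_n 30

```text
time: 2.6
ee_pos: [0.5094, -0.1001, 0.3228]
eef_rot: [0.998, 0.055, 0.0, 0.0]
ft_force: [0.7, -0.5, 0.6]
width: 0.0873
grip_force: 0.0
```

Emit:
jog_arm --pt "0.0167 -0.0667 0 0 0.087" --pt "0.0417 -0.1167 0 0 0.087" --pt "0.0417 -0.1167 0 0 0.087" --pt "0.0417 -0.1167 0 0 0.087"

```text
time: 3.0
ee_pos: [0.5259, -0.0297, 0.3225]
eef_rot: [0.998, 0.056, -0.0, 0.0]
ft_force: [0.5, -0.8, -0.2]
width: 0.0868
grip_force: 0.0
```

```bash
python3 - <<'E'
from h import *
W=shot('wrist','w1')
E
```

```text
(no output)
```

View pics/w1.png

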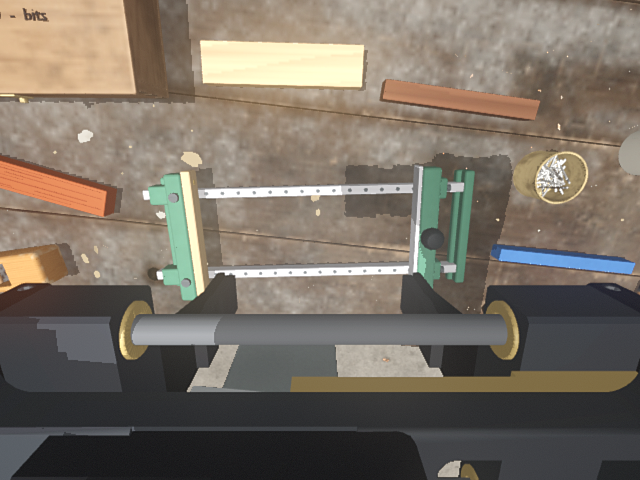

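Wrist view 1: maple centred near (282,64), walnut (460,100), blue (563,259), padauk's right part (55,185), fixed jaw wood strip x≈190–207, knob (432,239). I'll take a second wrist view for stereo and an enlarged crop of the clamp.

Converted, 0.08 m / 0.6 = 0.1333, -0.06 m / 0.6 = -0.1.

Emit:
jog_arm --pt "0.0667 -0.05 0 0 0.087" --pt "0.1333 -0.1 0 0 0.087" --pt "0.1333 -0.1 0 0 0.087" --pt "0.1333 -0.1 0 0 0.087"

```text
time: 3.45
ee_pos: [0.5991, 0.0376, 0.3215]
eef_rot: [0.998, 0.055, -0.001, -0.0]
ft_force: [-0.3, -0.6, 0.2]
width: 0.0868
grip_force: 0.0
```

```bash
python3 - <<'E'
from h import *
import pickle
np.set_printoptions(precision=4,suppress=True)
W=shot('wrist','w2');pickle.dump(W,open('w2.pkl','wb'))
print(r.read_state()['joint_positions'])
for l in ['maple_strip','walnut_strip','blue_scrap','padauk_strip','nail_tin','jaw_knob']:
    for g in r.regions_of('wrist',l)[:1]:
        a=rect(g['pixels'].astype(np.uint8));print(l,g['p'],a,at_z(W,a[0],.026))
im=W['img'][190:400,100:500,::-1]
cv2.imwrite('pics/w2c.png',cv2.resize(im,None,fx=2,fy=2,interpolation=3))
E
```

```text
[ 0.3449  0.3052 -0.6238  1.3367  0.1768  1.5556 -1.7221]
maple_strip 0.64 ((329.0655517578125, 131.37661743164062), (155.10153198242188, 39.337711334228516), 1.432096242904663) [0.6862 0.0326 0.026 ]
walnut_strip 0.91 ((495.4471130371094, 162.41323852539062), (153.0314483642578, 19.30648422241211), 7.294196605682373) [ 0.671  -0.1927  0.026 ]
nail_tin 0.88 ((581.369384765625, 233.86517333984375), (74.85099792480469, 49.66447448730469), 14.931418418884277) [ 0.5873 -0.3392  0.026 ]
jaw_knob 0.84 ((465.77020263671875, 268.89306640625), (37.03416061401367, 90.18142700195312), 4.969740390777588) [ 0.5173 -0.1887  0.026 ]
```

View pics/w2.png

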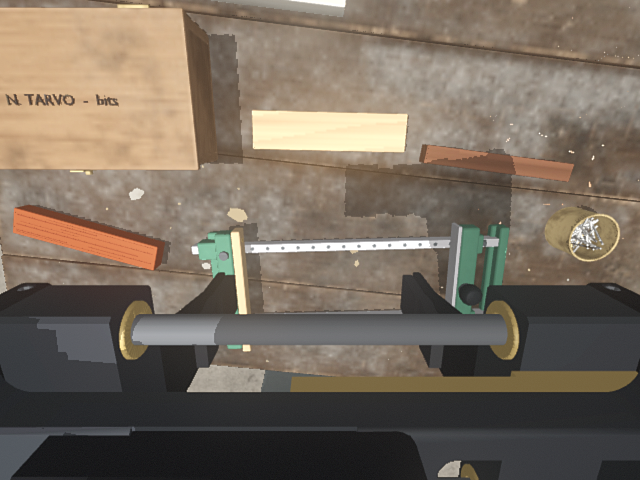

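View pics/w2c.png

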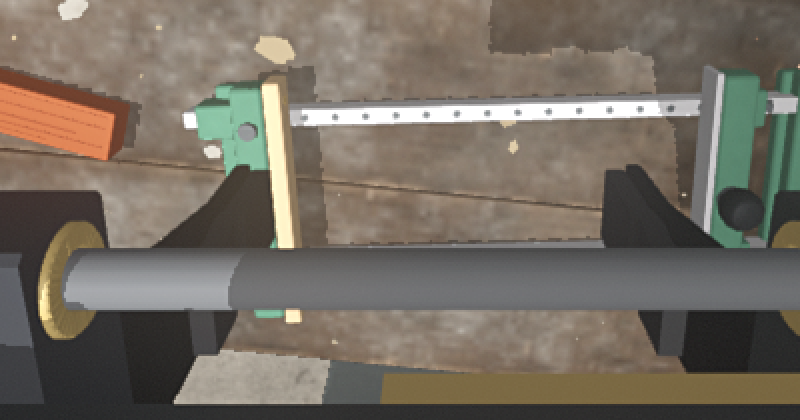

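Wrist view 2: maple (330,131), walnut (496,162), far bar from (245,248) to (450,242.5), wood jaw top from col 231–243 at row 228 to col 243–250 at row 351, knob (471,295). Now fitting the clamp and heights from both wrist views.

```bash
python3 - <<'E'
from h import *
import pickle
from scipy.spatial.transform import Rotation as Ro
np.set_printoptions(precision=4,suppress=True)
W2=pickle.load(open('w2.pkl','rb'))
def T(p,q):
    M=np.eye(4);q=np.array(q)/np.linalg.norm(q);M[:3,:3]=Ro.from_quat(q).as_matrix();M[:3,3]=p;return M
X=np.linalg.inv(T([0.5991,0.0376,0.3215],[.998,.055,-.001,0]))@W2['pose']
W1=dict(W2);W1['pose']=T([.5259,-.0297,.3225],[.998,.056,0,0])@X
im=cv2.imread('pics/w1.png')[:,:,::-1]
for n,a,b in [('maple',(282.5,62.5),(330,131)),('walnut L top',(385,80),(423,146)),('tin',(562,178),None),('farbar L',(203,193),(245.5,247.8)),('farbar R',(412,188),(450,242.5)),('knob',(432,238),(471,294))]:
    if b: print(n,tri(W1,a,W2,b))
print('w1 bars z.022',[at_z(W1,p,.022)[:2] for p in ((203,193),(412,188),(211,271),(411,266))])
print('w2 far bar',[at_z(W2,p,.022)[:2] for p in ((245,247.8),(450,242.5))])
print('wood top inner? w2 far/near z.049',[at_z(W2,p,.049)[:2] for p in ((231,228),(243,226),(242,351),(250,351))])
print('w2 steel face edge z.049', at_z(W2,(451,223),.049),at_z(W1,(412,166),.049),at_z(W1,(411,287),.049))
S=dict(T=shot('top'));c=S['T']
print('top bars',[at_z(c,p,.022)[:2] for p in ((258,248),(368,237),(260,294),(374,283))])
print('walnut corners w2',[at_z(W2,p,.026)[:2] for p in ((423,145),(572,165),(575,180),(420,163))])
print('maple corners w2',[at_z(W2,p,.026)[:2] for p in ((252,110),(408,114),(406,153),(252,148))])
print('padauk corners w2',[at_z(W2,p,.026)[:2] for p in ((15,207),(17,227),(155,269),(163,241))])
print('blue w1',[at_z(W1,p,.026)[:2] for p in ((495,246),(633,262),(631,273),(493,258))])
plan(.686,.033,.15,np.pi/2)
E
```

```text
maple (array([0.6866, 0.0316, 0.0326]), np.float64(7.608134304855555e-05))
walnut L top (array([ 0.6827, -0.097 ,  0.0164]), np.float64(0.0038590440126217026))
farbar L (array([0.5097, 0.1352, 0.0074]), np.float64(0.003623654556386927))
farbar R (array([ 0.5531, -0.1575,  0.023 ]), np.float64(0.0018424315816288137))
knob (array([ 0.4974, -0.1811,  0.0702]), np.float64(0.0010223459482943012))
w1 bars z.022 [array([0.5137, 0.129 ]), array([ 0.5524, -0.1571]), array([0.3986, 0.1155]), array([ 0.4391, -0.1772])]
w2 far bar [array([0.5134, 0.1346]), array([ 0.5535, -0.1587])]
wood top inner? w2 far/near z.049 [array([0.5488, 0.1493]), array([0.5533, 0.1335]), array([0.3594, 0.1262]), array([0.3607, 0.1143])]
w2 steel face edge z.049 [ 0.5875 -0.1421  0.049 ] [ 0.5829 -0.144   0.049 ] [ 0.4173 -0.1741  0.049 ]
top bars [array([0.5144, 0.1285]), array([ 0.5489, -0.1621]), array([0.3934, 0.1185]), array([ 0.4274, -0.1781])]
walnut corners w2 [array([ 0.6826, -0.0923]), array([ 0.6788, -0.2953]), array([ 0.6599, -0.3058]), array([ 0.6593, -0.0928])]
maple corners w2 [array([0.7014, 0.1336]), array([ 0.7182, -0.0656]), array([ 0.6701, -0.0719]), array([0.6544, 0.1311])]
padauk corners w2 [array([0.5398, 0.4532]), array([0.5109, 0.4546]), array([0.4679, 0.2631]), array([0.5124, 0.2506])]
blue w1 [array([ 0.484, -0.29 ]), array([ 0.4823, -0.496 ]), array([ 0.4654, -0.4995]), array([ 0.4659, -0.2918])]
shift [0.0862 0.0138 0.1732] turn -1.4621
```

Heights check out (bars ≈22 mm, strip tops ≈26–32, knob ≈68). Clamp frame: yaw ≈0.134, centreline u≈0.468. Going for the maple.

Converted, 0.24 m / 0.6 = 0.4, 0.06 m / 0.6 = 0.1, -1.54 rad / 1.5708 = -0.9804.

Emit:
jog_arm --pt "0.05 0 0.05 -0.0955 0.087" --pt "0.1 0 0.1 -0.191 0.087" --pt "0.1433 0.0233 0.1667 -0.2865 0.087" --pt "0.1433 0.0233 0.2333 -0.382 0.087" --pt "0.1433 0.0233 0.2833 -0.4775 0.087" --pt "0.1433 0.0233 0.3333 -0.573 0.087" --pt "0.1433 0.0233 0.3667 -0.6685 0.087" --pt "0.1433 0.0233 0.4 -0.7639 0.087" --pt "0.1433 0.0233 0.4 -0.8594 0.087" --pt "0.1433 0.0233 0.4 -0.9549 0.087" --pt "0.1433 0.0233 0.4 -0.9804 0.087" --pt "0.1433 0.0233 0.4 -0.9804 0.087" --grip_n 30

```text
time: 5.05
ee_pos: [0.6858, 0.0332, 0.0826]
eef_rot: [0.679, 0.734, -0.0, 0.0]
ft_force: [-0.4, 0.1, 0.4]
width: 0.087
grip_force: 0.0
```

```bash
python3 - <<'E'
from h import *
W=shot('wrist','w3')
g=r.regions_of('wrist','maple_strip')[0];a=rect(g['pixels'].astype(np.uint8))
print(a,at_z(W,a[0],.026),[np.round(at_z(W,x,.026)[:2],3) for x in cv2.boxPoints(a)])
plan(.6862,.032,.004,1.652)
E
```

```text
((318.5, 206.0), (214.0, 77.0), 90.0) [0.68306591 0.06677015 0.026     ] [array([0.655, 0.131]), array([0.701, 0.134]), array([ 0.717, -0.01 ]), array([ 0.661, -0.014])]
shift [-0.0014  0.0002  0.0787] turn -0.0042
```

View pics/w3.png

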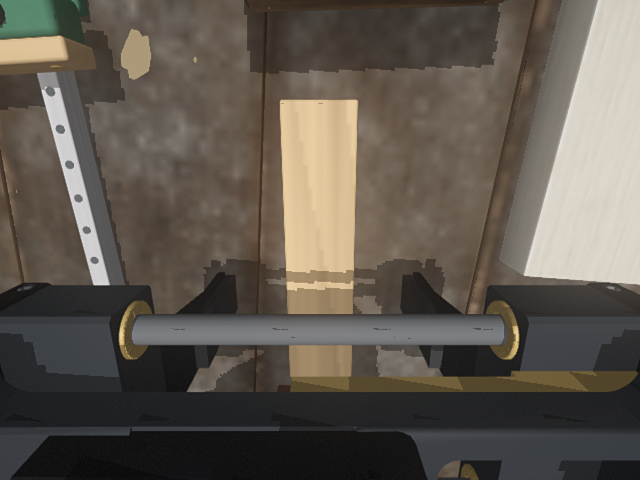

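Wrist view 3: the maple (280–357, row 100 on) is centred between the fingers and aligned. Descend, grip and lift.

Converted, 0.078 m / 0.6 = 0.13, 0.05 m / 0.6 = 0.0833.

Emit:
jog_arm --pt "0 0 0.05 0 0.087" --pt "-0.0017 0 0.1 0 0.087" --pt "-0.0017 0 0.13 0 0.087" --pt "-0.0017 0 0.13 0 0.087" --pt "-0.0017 0 0.13 0 0.04" --pt "-0.0017 0 0.13 0 0.04" --pt "-0.0017 0 0.13 0 0.04" --pt "-0.0017 0 0.13 0 0.04" --pt "-0.0017 0 0.13 0 0.04" --pt "-0.0017 0 0.0833 0 0.04" --pt "-0.0017 0 0.0167 0 0.04" --pt "-0.0017 0 -0.0667 0 0.04" --grip_n 40

```text
time: 6.35
ee_pos: [0.6847, 0.0324, 0.1223]
eef_rot: [0.679, 0.735, -0.001, -0.001]
ft_force: [0.8, -0.0, 0.4]
width: 0.0408
grip_force: 0.0
```

```bash
python3 - <<'E'
from h import *
plan(.4626,.0716,.1,.134)
E
```

```text
shift [ 0.0566 -0.2183  0.023 ] turn 1.5159
```

The fingers hadn't closed before the lift. I'll check that the maple hasn't moved.

Converted, 0.005 m / 0.6 = 0.0083.

Emit:
jog_arm --pt "0 0 0.0083 0 0.087" --pt "0 0 0.0083 0 0.087" --pt "0 0 0.0083 0 0.087" --pt "0 0 0.0083 0 0.087"

```text
time: 6.75
ee_pos: [0.6853, 0.0326, 0.1164]
eef_rot: [0.679, 0.734, -0.001, -0.001]
ft_force: [0.0, -0.9, 0.5]
width: 0.0651
grip_force: 0.0
```

```bash
python3 - <<'E'
from h import *
T=shot('top');
m=mask(T,'top','maple_strip');a=rect(m);print(a,at_z(T,a[0],.026))
W=shot('wrist','w4')
g=r.regions_of('wrist','maple_strip')[0];a=rect(g['pixels'].astype(np.uint8))
print(a,[np.round(at_z(W,x,.026)[:2],3) for x in cv2.boxPoints(a)])
E
```

```text
((268.5, 190.0), (18.0, 17.0), 90.0) [0.67182645 0.10589737 0.026     ]Traceback (most recent call last):
  File "<stdin>", line 5, in <module>
IndexError: list index out of range
```

View pics/w4.png

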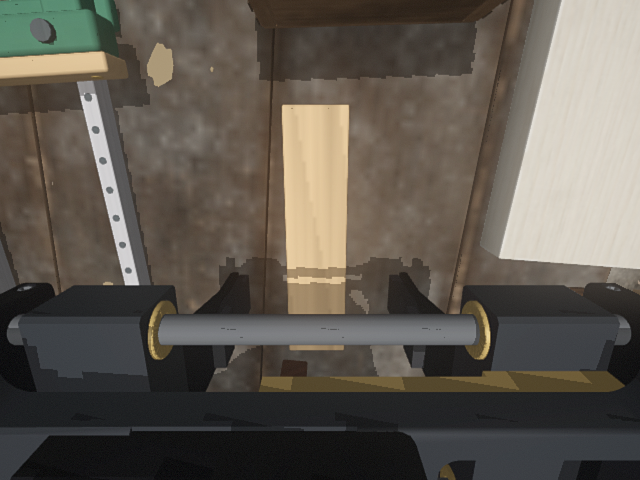

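Wrist view 4: the maple is undisturbed and centred at cols 283–349. The fingers move at only ~6 cm/s, so this time I allow more closing rows.

Converted, 0.112 m / 0.6 = 0.1867, 0.08 m / 0.6 = 0.1333.

Emit:
jog_arm --pt "0 0 0.0667 0 0.075" --pt "0 0 0.1333 0 0.075" --pt "0 0 0.1867 0 0.075" --pt "0 0 0.1867 0 0.04" --pt "0 0 0.1867 0 0.04" --pt "0 0 0.1867 0 0.04" --pt "0 0 0.1867 0 0.04" --pt "0 0 0.1867 0 0.04" --pt "0 0 0.1867 0 0.04" --pt "0 0 0.1867 0 0.04" --pt "0 0 0.1867 0 0.04" --grip_n 40

```text
time: 8.05
ee_pos: [0.6857, 0.0327, 0.006]
eef_rot: [0.679, 0.734, -0.0, -0.0]
ft_force: [-4.3, -0.2, 5.3]
width: 0.0479
grip_force: 40.0
```

Emit:
jog_arm --pt "0 0 -0.05 0 0.04" --pt "0 0 -0.1167 0 0.04" --pt "0 0 -0.1833 0 0.04" --pt "0 0 -0.1833 0 0.04"

```text
time: 8.45
ee_pos: [0.6889, 0.0336, 0.1217]
eef_rot: [0.679, 0.734, 0.003, 0.003]
ft_force: [0.8, 1.4, -2.1]
width: 0.0478
grip_force: 40.0
```

```bash
python3 - <<'E'
from h import *
plan(.4626,.0716,.115,.134)
E
```

```text
shift [ 0.0556 -0.2227  0.0047] turn 1.5156
```

Converted, -0.223 m / 0.6 = -0.3717, -0.12 m / 0.6 = -0.2, 1.515 rad / 1.5708 = 0.9645.

Emit:
jog_arm --pt "0 -0.0667 0 0 0.04" --pt "0 -0.1333 0 0.0955 0.04" --pt "0.0167 -0.2 0 0.191 0.04" --pt "0.0333 -0.2667 0 0.2865 0.04" --pt "0.0667 -0.3333 0 0.382 0.04" --pt "0.0933 -0.3717 0 0.4775 0.04" --pt "0.0933 -0.3717 0 0.573 0.04" --pt "0.0933 -0.3717 0 0.6685 0.04" --pt "0.0933 -0.3717 0 0.7639 0.04" --pt "0.0933 -0.3717 0 0.8594 0.04" --pt "0.0933 -0.3717 0 0.9549 0.04" --pt "0.0933 -0.3717 0 0.9645 0.04"

```text
time: 9.65
ee_pos: [0.459, 0.0709, 0.1151]
eef_rot: [0.998, 0.066, -0.0, 0.0]
ft_force: [-0.5, -1.0, -3.0]
width: 0.0477
grip_force: 40.0
```

Emit:
jog_arm --pt "0 0 0 0 0.04" --pt "0 0 0 0 0.04"

```text
time: 9.85
ee_pos: [0.4591, 0.071, 0.1153]
eef_rot: [0.998, 0.069, -0.0, 0.0]
ft_force: [-0.9, 0.6, -2.3]
width: 0.0473
grip_force: 40.0
```

```bash
python3 - <<'E'
from h import *
plan(.4626,.0716,.028,.134)
W=shot('wrist','w5')
cv2.imwrite('pics/w5.png',W['img'][:,:,::-1])
E
```

```text
shift [ 0.0036 -0.0001  0.0873] turn 0.0044
```

View pics/w5.png

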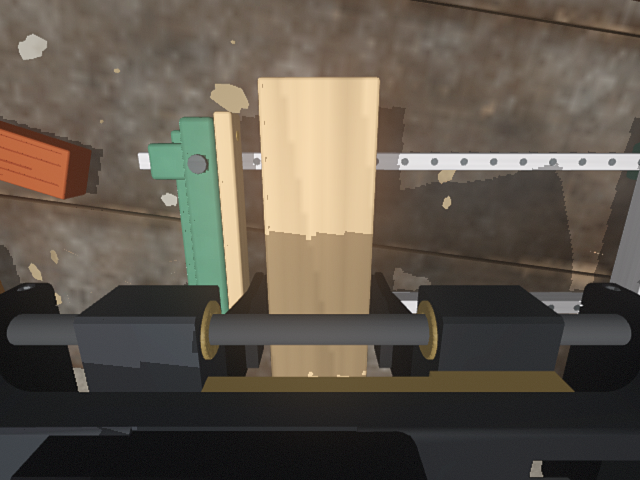

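Wrist view 5: maple held at cols 259–380 above the clamp. The far bar is level at row 161 (aligned with the tool) and the wood jaw face is at cols 230–243. Refining the centreline from this view before lowering.

```bash
python3 - <<'E'
from h import *
W=shot('wrist')
y=.136;ux=np.array([np.cos(y),np.sin(y)]);uy=np.array([-np.sin(y),np.cos(y)])
f=lambda p,z:(np.round(at_z(W,p,z)[:2]@ux,4),np.round(at_z(W,p,z)[:2]@uy,4))
g=W['img'].astype(int).min(2)
for c in (390,450,510,600): print(c,[rr for rr in range(145,180) if g[rr,c]>150][:1],[rr for rr in range(145,180) if g[rr,c]>150][-1:])
print('bar',f((420,161.5),.022),f((600,161.5),.022))
print('jaw far end',f((222,112),.049),f((195,118),.049),'wood inner bottom',f((237,112),.022),f((243,290),.022), 'top',f((231,112),.049))
print('steel',f((612,250),.022),f((640,180),.022))
print('strip end',f((320,78),.115-.006+.026), 'tcp',r.read_state()['ee_pos'][:2]@ux)
E
```

```text
390 [154] [168]
450 [154] [169]
510 [154] [169]
600 [154] [169]
bar (np.float64(0.5255), np.float64(-0.0684)) (np.float64(0.5256), np.float64(-0.2027))
jaw far end (np.float64(0.5582), np.float64(0.0692)) (np.float64(0.5545), np.float64(0.0868)) wood inner bottom (np.float64(0.5601), np.float64(0.0657)) (np.float64(0.4208), np.float64(0.0701)) top (np.float64(0.5582), np.float64(0.0634))
steel (np.float64(0.4561), np.float64(-0.2288)) (np.float64(0.5119), np.float64(-0.2362))
strip end (np.float64(0.5645), np.float64(0.0068)) tcp 0.4645375627215077
```

Converted, 0.087 m / 0.6 = 0.145, 0.06 m / 0.6 = 0.1.

Emit:
jog_arm --pt "0.0025 0 0.05 0 0.04" --pt "0.0025 0 0.1 0 0.04" --pt "0.0025 0 0.125 0 0.04" --pt "0.0025 0 0.14 0 0.04" --pt "0.0025 0 0.145 0 0.04" --pt "0.0025 0 0.145 0 0.04"

```text
time: 10.55
ee_pos: [0.4611, 0.0713, 0.029]
eef_rot: [0.998, 0.068, 0.0, -0.0]
ft_force: [-0.2, 0.5, -1.8]
width: 0.0475
grip_force: 40.0
```

Emit:
jog_arm --pt "0 0 0 0 0.066" --pt "0 0 0 0 0.066" --pt "0 0 0 0 0.066" --pt "0 0 0 0 0.066" --pt "0 0 -0.0333 0 0.066" --pt "0 0 -0.1 0 0.05" --pt "0 0 -0.1667 0 0.05" --pt "0 0 -0.2333 0 0.05" --pt "0 0 -0.2333 0 0.05"

```text
time: 11.45
ee_pos: [0.4634, 0.0719, 0.1736]
eef_rot: [0.998, 0.067, 0.004, 0.001]
ft_force: [0.7, 0.4, -0.0]
width: 0.0512
grip_force: 0.0
```

```bash
python3 - <<'E'
from h import *
plan(.669,-.196,.17,1.6)
W=shot('wrist')
y=.136;ux=np.array([np.cos(y),np.sin(y)]);uy=np.array([-np.sin(y),np.cos(y)])
for l in ('maple_strip','walnut_strip'):
  for g in r.regions_of('wrist',l)[:1]:
    a=rect(g['pixels'].astype(np.uint8));b=cv2.boxPoints(a)
    z=.048 if l[0]=='m' else .026
    print(l,[np.round([at_z(W,p,z)[:2]@ux,at_z(W,p,z)[:2]@uy],3).tolist() for p in b],[np.round(at_z(W,p,z)[:2],3).tolist() for p in b])
E
```

```text
shift [0.1676 0.2931 0.0054] turn -1.4651
maple_strip [[0.566, 0.03], [0.566, -0.016], [0.387, -0.02], [0.388, 0.035]] [[0.557, 0.107], [0.563, 0.061], [0.386, 0.033], [0.379, 0.087]]
walnut_strip [[0.654, -0.169], [0.654, -0.25], [0.622, -0.259], [0.622, -0.175]] [[0.671, -0.079], [0.682, -0.159], [0.651, -0.172], [0.64, -0.089]]
```

Converted, 0.293 m / 0.6 = 0.4883, 0.13 m / 0.6 = 0.2167, -1.42 rad / 1.5708 = -0.904.

Emit:
jog_arm --pt "0.05 0.0667 0 0 0.05" --pt "0.0833 0.1333 0 -0.0955 0.05" --pt "0.1167 0.2 0 -0.191 0.05" --pt "0.15 0.2667 0 -0.2865 0.05" --pt "0.1833 0.3333 0 -0.382 0.05" --pt "0.2167 0.4 0 -0.4775 0.05" --pt "0.25 0.45 0.0167 -0.573 0.05" --pt "0.28 0.4883 0.05 -0.6685 0.05" --pt "0.28 0.4883 0.1 -0.7639 0.05" --pt "0.28 0.4883 0.15 -0.8594 0.05" --pt "0.28 0.4883 0.15 -0.904 0.05" --pt "0.28 0.4883 0.15 -0.904 0.05" --grip_n 40

```text
time: 12.8
ee_pos: [0.6651, -0.1959, 0.0753]
eef_rot: [0.712, 0.702, -0.001, -0.002]
ft_force: [-0.4, 0.3, -0.0]
width: 0.0497
grip_force: 0.0
```

```bash
python3 - <<'E'
from h import *
W=shot('wrist','w6')
for g in r.regions_of('wrist','walnut_strip')[:1]:
    a=rect(g['pixels'].astype(np.uint8));b=cv2.boxPoints(a)
    print(a,[np.round(at_z(W,p,.026)[:2],4).tolist() for p in b])
plan(.669,-.196,.005,1.555)
E
```

```text
((329.0, 206.5), (213.0, 40.0), 90.0) [[0.6608, -0.0974], [0.6843, -0.0978], [0.6857, -0.2374], [0.6576, -0.2371]]
shift [0.0002 0.0027 0.0728] turn -0.0022
```

View pics/w6.png

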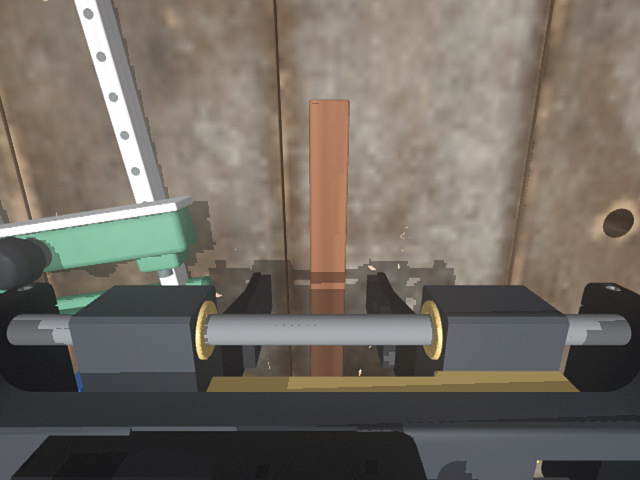

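Wrist view 6: walnut at cols 310–349, about 6 mm right of the finger centre and parallel. Correct by dy=+0.006 and grip.

Converted, 0.07 m / 0.6 = 0.1167, 0.006 m / 0.6 = 0.01.

Emit:
jog_arm --pt "-0.0017 0.01 0.0333 0 0.05" --pt "-0.0017 0.01 0.0833 0 0.05" --pt "-0.0017 0.01 0.1167 0 0.05" --pt "-0.0017 0.01 0.1167 0 0.016" --pt "-0.0017 0.01 0.1167 0 0.016" --pt "-0.0017 0.01 0.1167 0 0.016" --pt "-0.0017 0.01 0.1167 0 0.016" --pt "-0.0017 0.01 0.1167 0 0.016" --pt "-0.0017 0.01 0.1167 0 0.016" --pt "-0.0017 0.01 0.1167 0 0.016" --grip_n 40

```text
time: 13.9
ee_pos: [0.6731, -0.1979, 0.01]
eef_rot: [0.713, 0.701, 0.0, 0.001]
ft_force: [-2.5, 0.5, 6.7]
width: 0.0234
grip_force: 40.0
```

Emit:
jog_arm --pt "0 0 -0.05 0 0.016" --pt "0 0 -0.1167 0 0.016" --pt "0 0 -0.1833 0 0.016" --pt "0 0 -0.1833 0 0.016"

```text
time: 14.3
ee_pos: [0.6755, -0.1977, 0.1254]
eef_rot: [0.713, 0.701, 0.003, 0.004]
ft_force: [1.3, -0.3, -0.7]
width: 0.0237
grip_force: 40.0
```

```bash
python3 - <<'E'
from h import *
u,v=.466,-.059;y=.136
plan(u*np.cos(y)-v*np.sin(y),u*np.sin(y)+v*np.cos(y),.115,y)
E
```

```text
shift [ 0.1991 -0.2092  0.0081] turn 1.4185
```

Converted, -0.209 m / 0.6 = -0.3483, 0.199 m / 0.6 = 0.3317, 1.42 rad / 1.5708 = 0.904.

Emit:
jog_arm --pt "0.05 -0.05 0 0 0.016" --pt "0.1 -0.1 0 0.0955 0.016" --pt "0.15 -0.15 0 0.191 0.016" --pt "0.2 -0.2 0 0.2865 0.016" --pt "0.25 -0.25 0 0.382 0.016" --pt "0.3 -0.3 0 0.4775 0.016" --pt "0.3317 -0.3483 0 0.573 0.016" --pt "0.3317 -0.3483 0 0.6685 0.016" --pt "0.3317 -0.3483 0 0.7639 0.016" --pt "0.3317 -0.3483 0 0.8594 0.016" --pt "0.3317 -0.3483 0 0.904 0.016" --pt "0.3317 -0.3483 0 0.904 0.016"

```text
time: 15.5
ee_pos: [0.4665, 0.0046, 0.1184]
eef_rot: [0.998, 0.067, 0.0, 0.0]
ft_force: [0.3, -0.3, -0.9]
width: 0.0236
grip_force: 40.0
```

Emit:
jog_arm --pt "0 0 0.0333 0 0.016" --pt "0 0 0.0333 0 0.016"

```text
time: 15.7
ee_pos: [0.4652, 0.0045, 0.0968]
eef_rot: [0.998, 0.068, -0.002, -0.0]
ft_force: [-0.8, -0.6, -1.4]
width: 0.0237
grip_force: 40.0
```

```bash
python3 - <<'E'
from h import *
W=shot('wrist')
u,v=.466,-.059;y=.136;zs=r.read_state()['ee_pos'][2]-.01+.026
plan(u*np.cos(y)-v*np.sin(y),u*np.sin(y)+v*np.cos(y),.033,y)
for l,z in (('walnut_strip',zs),('maple_strip',.048)):
  for g in r.regions_of('wrist',l)[:1]:
    b=cv2.boxPoints(rect(g['pixels'].astype(np.uint8))); P=[at_z(W,p,z)[:2] for p in b]
    print(l,[(round(p[0]*np.cos(y)+p[1]*np.sin(y),4),round(-p[0]*np.sin(y)+p[1]*np.cos(y),4)) for p in P])
E
```

```text
shift [0.004  0.0006 0.0648] turn 0.0008
walnut_strip [(np.float64(0.5626), np.float64(-0.0477)), (np.float64(0.5626), np.float64(-0.0706)), (np.float64(0.4578), np.float64(-0.0732)), (np.float64(0.4578), np.float64(-0.0451))]
maple_strip [(np.float64(0.5669), np.float64(0.0305)), (np.float64(0.5694), np.float64(-0.0214)), (np.float64(0.4411), np.float64(-0.0215)), (np.float64(0.4376), np.float64(0.0403))]
```

Careful with the scale: shifts go in shares of 0.6 m and turns go in shares of pi/2 rad. That gives: 0.066 m / 0.6 = 0.11, 0.062 m / 0.6 = 0.1033.

Emit:
jog_arm --pt "0.0062 0 0.0333 0 0.016" --pt "0.0062 0 0.0667 0 0.016" --pt "0.0062 0 0.0917 0 0.016" --pt "0.0062 0 0.1033 0 0.016" --pt "0.0062 0 0.11 0 0.016" --pt "0.0062 0 0.11 0 0.016"

```text
time: 16.45
ee_pos: [0.4705, 0.0052, 0.0327]
eef_rot: [0.998, 0.067, 0.0, -0.0]
ft_force: [-0.2, 0.3, -1.2]
width: 0.0237
grip_force: 40.0
```

Emit:
jog_arm --pt "0 0 0 0 0.04" --pt "0 0 0 0 0.04" --pt "0 0 0 0 0.04" --pt "0 0 0 0 0.04" --pt "0 0 -0.0333 0 0.04" --pt "0 0 -0.1 0 0.05" --pt "0 0 -0.1667 0 0.06" --pt "0 0 -0.2333 0 0.065" --pt "0 0 -0.25 0 0.065"

```text
time: 17.35
ee_pos: [0.4723, 0.0055, 0.1867]
eef_rot: [0.998, 0.067, 0.003, 0.001]
ft_force: [0.7, -0.1, -0.5]
width: 0.0615
grip_force: 0.0
```

```bash
python3 - <<'E'
from h import *
W=shot('wrist');y=.136
for l,z in (('walnut_strip',.048),('maple_strip',.048),('padauk_strip',.026)):
  for g in r.regions_of('wrist',l)[:1]:
    b=cv2.boxPoints(rect(g['pixels'].astype(np.uint8))); P=[at_z(W,p,z)[:2] for p in b]
    print(l,[(round(p[0]*np.cos(y)+p[1]*np.sin(y),4),round(-p[0]*np.sin(y)+p[1]*np.cos(y),4)) for p in P])
plan(.5,.36,.18,1.36)
E
```

```text
walnut_strip [(np.float64(0.5677), np.float64(-0.0477)), (np.float64(0.5677), np.float64(-0.0714)), (np.float64(0.3796), np.float64(-0.0731)), (np.float64(0.3797), np.float64(-0.0451))]
maple_strip [(np.float64(0.5669), np.float64(0.0313)), (np.float64(0.5692), np.float64(-0.0196)), (np.float64(0.38), np.float64(-0.0219)), (np.float64(0.3769), np.float64(0.0384))]
padauk_strip [(np.float64(0.5154), np.float64(0.2547)), (np.float64(0.5542), np.float64(0.2321)), (np.float64(0.5331), np.float64(0.1657)), (np.float64(0.4927), np.float64(0.1865))]
shift [ 0.0775 -0.3478  0.0014] turn -1.2254
```

Converted, -0.348 m / 0.6 = -0.58, -0.32 m / 0.6 = -0.5333, -1.235 rad / 1.5708 = -0.7862.

Emit:
jog_arm --pt "0.0167 -0.0667 0 0 0.065" --pt "0.0333 -0.1333 0 -0.0955 0.065" --pt "0.05 -0.2 0 -0.191 0.065" --pt "0.0667 -0.2667 0 -0.2865 0.065" --pt "0.0833 -0.3333 0 -0.382 0.065" --pt "0.1 -0.4 0 -0.4775 0.065" --pt "0.1 -0.4667 0 -0.573 0.065" --pt "0.1167 -0.5333 0.0333 -0.6685 0.065" --pt "0.1292 -0.58 0.0833 -0.7639 0.065" --pt "0.1292 -0.58 0.1333 -0.7862 0.065" --pt "0.1292 -0.58 0.1667 -0.7862 0.065" --pt "0.1292 -0.58 0.1667 -0.7862 0.065" --grip_n 40

```text
time: 18.75
ee_pos: [0.4978, 0.3591, 0.0776]
eef_rot: [0.774, 0.633, -0.004, -0.001]
ft_force: [-0.9, -0.8, -1.2]
width: 0.0651
grip_force: 0.0
```

```bash
python3 - <<'E'
from h import *
W=shot('wrist','w7')
for g in r.regions_of('wrist','padauk_strip')[:1]:
    a=rect(g['pixels'].astype(np.uint8));b=cv2.boxPoints(a)
    print(a,[np.round(at_z(W,p,.026)[:2],4).tolist() for p in b])
plan(.502,.358,.006,1.38)
E
```

```text
((322.4999694824219, 202.99996948242188), (219.99996948242188, 62.99999237060547), 90.0) [[0.5021, 0.4624], [0.5385, 0.455], [0.5139, 0.312], [0.4699, 0.3208]]
shift [-0.0018  0.0029  0.0758] turn -0.0098
```

View pics/w7.png

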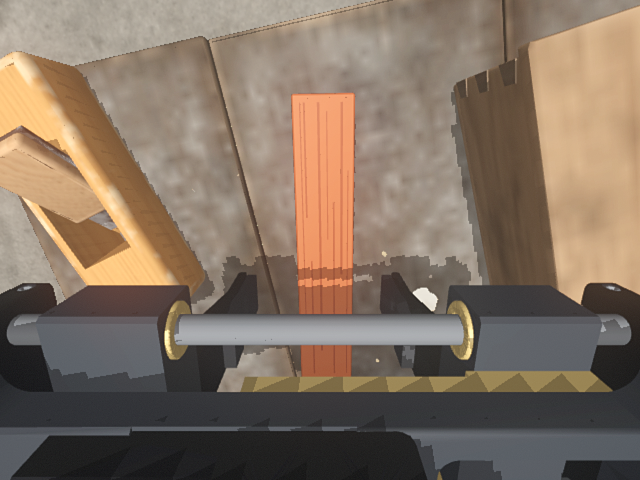

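Wrist view 7: padauk at cols 293–355, with the block plane close on the left (corner ≈(200,285)) and the box on the right (≥460). The hand's body will hang over the plane, so I'll get the plane's height by tracking features across two wrist positions.

Converted, -0.03 m / 0.6 = -0.05, 0.002 m / 0.6 = 0.0033, -0.01 rad / 1.5708 = -0.0064.

```bash
python3 - <<'E'
from h import *
import pickle; pickle.dump(shot('wrist'),open('a.pkl','wb'))
E
```

Emit:
jog_arm --pt "-0.05 0.0033 0 -0.0064 0.065" --pt "-0.05 0.0033 0 -0.0064 0.065" --pt "-0.05 0.0033 0 -0.0064 0.065"

```text
time: 19.2
ee_pos: [0.4972, 0.3302, 0.0837]
eef_rot: [0.772, 0.636, 0.001, 0.001]
ft_force: [0.5, 0.2, -0.1]
width: 0.0653
grip_force: 0.0
```

```bash
python3 - <<'E'
from h import *
import pickle
A=pickle.load(open('a.pkl','rb'));B=shot('wrist')
g=lambda c:cv2.cvtColor(c['img'],cv2.COLOR_RGB2GRAY)
m=np.zeros((480,640),np.uint8);m[40:280,0:212]=255;m[90:270,290:360]=255
p=cv2.goodFeaturesToTrack(g(A),80,.02,6,mask=m)
q,st,e=cv2.calcOpticalFlowPyrLK(g(A),g(B),p,None,winSize=(25,25))
for a,b,s in sorted(zip(p[:,0],q[:,0],st[:,0]),key=lambda t:t[0][0]):
    P,err=tri(A,a,B,b)
    if s and err<.0015: print(a.astype(int),np.round(P,3))
plan(.502,.358,.006,1.37)
E
```

```text
[ 20 152] [0.362 0.46  0.065]
[ 21 198] [0.345 0.437 0.058]
[ 28 201] [0.348 0.435 0.058]
[39 61] [0.369 0.508 0.034]
[ 53 152] [0.371 0.458 0.054]
[ 64 152] [0.375 0.457 0.052]
[68 69] [0.37  0.508 0.013]
[ 71 161] [0.377 0.451 0.053]
[ 72 221] [0.35  0.417 0.035]
[76 70] [0.37  0.508 0.005]
[ 76 167] [0.378 0.448 0.052]
[84 68] [0.374 0.51  0.002]
[87 82] [0.372 0.501 0.002]
[92 92] [0.373 0.495 0.003]
[93 66] [0.379 0.51  0.   ]
[101 105] [0.375 0.486 0.001]
[101  64] [0.384 0.51  0.   ]
[106 212] [0.374 0.418 0.035]
[108 118] [0.377 0.477 0.002]
[110  62] [ 0.39  0.51 -0.  ]
[115 129] [0.38  0.469 0.004]
[124 242] [0.384 0.399 0.045]
[129 152] [0.383 0.453 0.003]
[130 247] [0.388 0.396 0.047]
[136 163] [ 0.384  0.445 -0.   ]
[143 174] [0.387 0.437 0.001]
[152 186] [0.391 0.427 0.002]
[156 196] [0.392 0.42  0.003]
[165 207] [0.395 0.411 0.001]
[168 214] [ 0.394  0.405 -0.001]
[175 223] [0.398 0.397 0.001]
[290 100] [0.503 0.461 0.025]
[305 102] [0.511 0.458 0.027]
[348  99] [0.537 0.454 0.026]
[351 147] [0.536 0.425 0.003]
[351 203] [0.529 0.387 0.003]
[352 131] [0.539 0.436 0.001]
shift [ 0.0274 -0.0003  0.0777] turn 0.009
```

The plane is under 5 cm near the hand (6.5 cm at most, further off), so the body bottom at ~76 mm clears it. Gripping the padauk 10 mm behind its centre for margin.

Converted, 0.077 m / 0.6 = 0.1283, 0.019 m / 0.6 = 0.0317, 0.005 rad / 1.5708 = 0.0032.

Emit:
jog_arm --pt "0.0317 0 0.0333 0.0032 0.065" --pt "0.0317 0 0.0833 0.0032 0.065" --pt "0.0317 0 0.1283 0.0032 0.065" --pt "0.0317 0 0.1283 0.0032 0.03" --pt "0.0317 0 0.1283 0.0032 0.03" --pt "0.0317 0 0.1283 0.0032 0.03" --pt "0.0317 0 0.1283 0.0032 0.03" --pt "0.0317 0 0.1283 0.0032 0.03" --pt "0.0317 0 0.1283 0.0032 0.03" --pt "0.0317 0 0.1283 0.0032 0.03" --grip_n 40

```text
time: 20.25
ee_pos: [0.5006, 0.3498, 0.0069]
eef_rot: [0.773, 0.635, 0.001, 0.0]
ft_force: [-0.2, -1.0, 7.2]
width: 0.0376
grip_force: 40.0
```

Emit:
jog_arm --pt "0 0 -0.05 0 0.03" --pt "0 0 -0.1167 0 0.03" --pt "0 0 -0.1833 0 0.03" --pt "0 0 -0.1833 0 0.03"

```text
time: 20.65
ee_pos: [0.5017, 0.3515, 0.1213]
eef_rot: [0.773, 0.635, 0.004, 0.0]
ft_force: [0.0, 0.2, -1.7]
width: 0.0378
grip_force: 39.9
```

```bash
python3 - <<'E'
from h import *
u,v=.456,-.122;y=.136
plan(u*np.cos(y)-v*np.sin(y),u*np.sin(y)+v*np.cos(y),.12,y)
E
```

```text
shift [-0.4091  0.0472 -0.0008] turn 1.2388
```

Converted, -0.409 m / 0.6 = -0.6817, -0.38 m / 0.6 = -0.6333, 1.239 rad / 1.5708 = 0.7888.

Emit:
jog_arm --pt "-0.05 0 0 0 0.03" --pt "-0.1167 0 0 0 0.03" --pt "-0.1833 0 0 0.0637 0.03" --pt "-0.25 0 0 0.1592 0.03" --pt "-0.3167 0.0167 0 0.2546 0.03" --pt "-0.3833 0.0167 0 0.3501 0.03" --pt "-0.45 0.0333 0 0.4456 0.03" --pt "-0.5167 0.05 0 0.5411 0.03" --pt "-0.5833 0.0667 0 0.6366 0.03" --pt "-0.6333 0.0667 0 0.7003 0.03" --pt "-0.6817 0.0783 0 0.7639 0.03" --pt "-0.6817 0.0783 0 0.7888 0.03"

```text
time: 21.85
ee_pos: [0.4656, -0.0658, 0.1149]
eef_rot: [0.998, 0.063, -0.001, 0.001]
ft_force: [0.8, 0.7, -2.0]
width: 0.0377
grip_force: 39.9
```

Emit:
jog_arm --pt "0 0 0.0333 0 0.03" --pt "0 0 0.0333 0 0.03" --pt "0 0 0.0333 0 0.03"

```text
time: 22.15
ee_pos: [0.4659, -0.0608, 0.0954]
eef_rot: [0.998, 0.068, -0.001, -0.0]
ft_force: [0.6, 0.7, -2.0]
width: 0.0376
grip_force: 39.9
```

```bash
python3 - <<'E'
from h import *
W=shot('wrist')
u,v=.456,-.122;y=.136;zs=r.read_state()['ee_pos'][2]-.007+.026
plan(u*np.cos(y)-v*np.sin(y),u*np.sin(y)+v*np.cos(y),.029,y)
for l,z in (('padauk_strip',zs),('walnut_strip',.048)):
  for g in r.regions_of('wrist',l)[:1]:
    b=cv2.boxPoints(rect(g['pixels'].astype(np.uint8))); P=[at_z(W,p,z)[:2] for p in b]
    print(l,[(round(p[0]*np.cos(y)+p[1]*np.sin(y),4),round(-p[0]*np.sin(y)+p[1]*np.cos(y),4)) for p in P])
E
```

```text
shift [ 0.0022 -0.0015  0.0668] turn 0.0005
walnut_strip [(np.float64(0.5683), np.float64(-0.048)), (np.float64(0.5704), np.float64(-0.0767)), (np.float64(0.4186), np.float64(-0.08)), (np.float64(0.4154), np.float64(-0.0448))]
```

```bash
python3 - <<'E'
from h import *
W=shot('wrist');y=.136;zs=r.read_state()['ee_pos'][2]-.007+.026
h=cv2.cvtColor(W['img'],cv2.COLOR_RGB2HSV)
m=cv2.inRange(h,(3,120,100),(14,255,255));m[270:]=0
m=cv2.morphologyEx(m,cv2.MORPH_OPEN,np.ones((5,5)))
a=rect(m);print(a)
P=[at_z(W,p,zs)[:2] for p in cv2.boxPoints(a)]
print([(round(p[0]*np.cos(y)+p[1]*np.sin(y),4),round(-p[0]*np.sin(y)+p[1]*np.cos(y),4)) for p in P])
E
```

```text
((315.5, 157.0), (224.0, 97.0), 90.0)
[(np.float64(0.5658), np.float64(-0.1048)), (np.float64(0.5658), np.float64(-0.1419)), (np.float64(0.474), np.float64(-0.1453)), (np.float64(0.474), np.float64(-0.1007))]
```

Converted, 0.067 m / 0.6 = 0.1117, 0.001 m / 0.6 = 0.0017.

Emit:
jog_arm --pt "0.0017 0 0.0333 0 0.03" --pt "0.0017 0 0.0667 0 0.03" --pt "0.0017 0 0.095 0 0.03" --pt "0.0017 0 0.1067 0 0.03" --pt "0.0017 0 0.1117 0 0.03" --pt "0.0017 0 0.1117 0 0.03"

```text
time: 22.95
ee_pos: [0.4678, -0.0608, 0.0293]
eef_rot: [0.998, 0.068, 0.0, 0.0]
ft_force: [-0.5, 0.3, -1.9]
width: 0.0375
grip_force: 39.9
```

Emit:
jog_arm --pt "0 0 0 0 0.055" --pt "0 0 0 0 0.055" --pt "0 0 0 0 0.055" --pt "0 0 0 0 0.055" --pt "0 0 -0.0333 0 0.055" --pt "0 0 -0.1 0 0.05" --pt "0 0 -0.1667 0 0.045" --pt "0 0 -0.2333 0 0.045" --pt "0 0 -0.25 0 0.045"

```text
time: 23.85
ee_pos: [0.4694, -0.0609, 0.1826]
eef_rot: [0.998, 0.068, 0.003, 0.001]
ft_force: [0.9, 0.2, -0.3]
width: 0.0457
grip_force: 0.0
```

```bash
python3 - <<'E'
from h import *
plan(.473,-.398,.18,1.57)
E
```

```text
shift [-0.0422  0.3345  0.0034] turn -1.434
```

Converted, 0.335 m / 0.6 = 0.5583, 0.32 m / 0.6 = 0.5333, -1.434 rad / 1.5708 = -0.9129.

Emit:
jog_arm --pt "0 0.0667 0 0 0.045" --pt "-0.0167 0.1333 0 -0.0955 0.045" --pt "-0.025 0.2 0 -0.191 0.045" --pt "-0.0333 0.2667 0 -0.2865 0.045" --pt "-0.05 0.3333 0 -0.382 0.045" --pt "-0.0583 0.4 0 -0.4775 0.045" --pt "-0.0667 0.4667 0 -0.573 0.045" --pt "-0.07 0.5333 0 -0.6685 0.045" --pt "-0.07 0.5583 0.0333 -0.7639 0.045" --pt "-0.07 0.5583 0.0833 -0.8594 0.045" --pt "-0.07 0.5583 0.1333 -0.9129 0.045" --pt "-0.07 0.5583 0.1333 -0.9129 0.045" --grip_n 40

```text
time: 25.05
ee_pos: [0.4688, -0.3973, 0.094]
eef_rot: [0.707, 0.707, -0.0, -0.004]
ft_force: [-0.2, 1.0, -0.4]
width: 0.0449
grip_force: 0.0
```

```bash
python3 - <<'E'
from h import *
W=shot('wrist','w8')
h=cv2.cvtColor(W['img'],cv2.COLOR_RGB2HSV)
m=cv2.inRange(h,(100,120,60),(125,255,255));m[270:]=0
for mm in [m]+[g['pixels'].astype(np.uint8) for g in r.regions_of('wrist','blue_scrap')[:1]]:
    a=rect(mm);print(a,[np.round(at_z(W,p,.026)[:2],4).tolist() for p in cv2.boxPoints(a)])
plan(.473,-.396,.008,1.57)
E
```

```text
((325.0, 187.5), (163.0, 26.0), 90.0) [[0.4642, -0.3002], [0.481, -0.3002], [0.4827, -0.4125], [0.4636, -0.4125]]
((324.6015625, 209.54696655273438), (27.294496536254883, 207.11167907714844), 0.58463054895401) [[0.4617, -0.4485], [0.4643, -0.3001], [0.4818, -0.3003], [0.4826, -0.4487]]
shift [0.0022 0.0018 0.0907] turn -0.0028
```

View pics/w8.png

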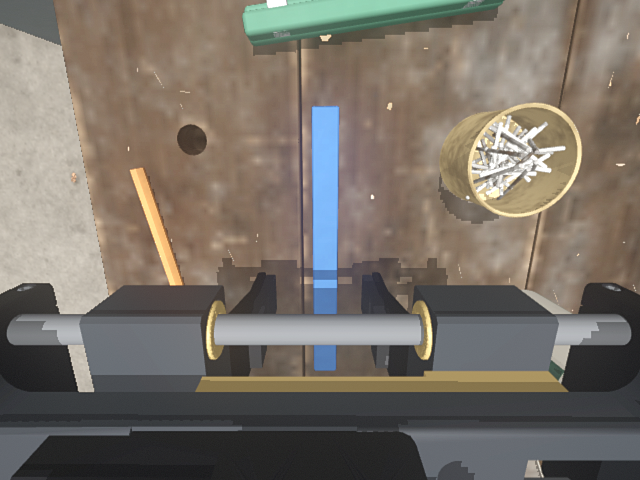

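Wrist view 8: blue at cols 312–339 (end at row 107), tin at (525,160). Gripping 15 mm back from the centre to stay clear of the tin.

Converted, 0.085 m / 0.6 = 0.1417, 0.05 m / 0.6 = 0.0833.

Emit:
jog_arm --pt "-0.03 0.0067 0.0333 0 0.045" --pt "-0.03 0.0067 0.0833 0 0.045" --pt "-0.03 0.0067 0.125 0 0.045" --pt "-0.03 0.0067 0.1417 0 0.045" --pt "-0.03 0.0067 0.1417 0 0.01" --pt "-0.03 0.0067 0.1417 0 0.01" --pt "-0.03 0.0067 0.1417 0 0.01" --pt "-0.03 0.0067 0.1417 0 0.01" --pt "-0.03 0.0067 0.1417 0 0.01" --pt "-0.03 0.0067 0.1417 0 0.01" --pt "-0.03 0.0067 0.1417 0 0.01" --grip_n 40

```text
time: 26.25
ee_pos: [0.4755, -0.417, 0.0147]
eef_rot: [0.708, 0.707, -0.0, 0.001]
ft_force: [-2.9, 0.9, 6.3]
width: 0.0177
grip_force: 40.0
```

Emit:
jog_arm --pt "0 0 -0.05 0 0.01" --pt "0 0 -0.1167 0 0.01" --pt "0 0 -0.1833 0 0.01" --pt "0 0 -0.1833 0 0.01"

```text
time: 26.65
ee_pos: [0.4779, -0.4178, 0.1297]
eef_rot: [0.707, 0.707, 0.0, 0.004]
ft_force: [0.6, 0.8, -0.1]
width: 0.0174
grip_force: 40.0
```

```bash
python3 - <<'E'
from h import *
u,v=.451,-.182;y=.136
plan(u*np.cos(y)-v*np.sin(y),u*np.sin(y)+v*np.cos(y),.12,y)
E
```

```text
shift [ 0.2987 -0.0067  0.008 ] turn 1.4338
```

Converted, 0.298 m / 0.6 = 0.4967, 0.26 m / 0.6 = 0.4333, 1.434 rad / 1.5708 = 0.9129.

Emit:
jog_arm --pt "0.0167 0 0 0 0.01" --pt "0.0667 0 0 0.0955 0.01" --pt "0.1167 0 0 0.191 0.01" --pt "0.1667 0 0 0.2865 0.01" --pt "0.2333 0 0 0.382 0.01" --pt "0.3 0 0 0.4775 0.01" --pt "0.3667 -0.005 0 0.573 0.01" --pt "0.4333 -0.0083 0 0.6685 0.01" --pt "0.4967 -0.0083 0 0.7639 0.01" --pt "0.4967 -0.0083 0 0.8594 0.01" --pt "0.4967 -0.0083 0 0.9129 0.01" --pt "0.4967 -0.0083 0 0.9129 0.01"

```text
time: 27.85
ee_pos: [0.4693, -0.1178, 0.1223]
eef_rot: [0.998, 0.068, -0.001, -0.0]
ft_force: [0.2, 0.6, -0.1]
width: 0.0176
grip_force: 40.0
```

Emit:
jog_arm --pt "0 0 0.0333 0 0.01" --pt "0 0 0.0333 0 0.01" --pt "0 0 0.0333 0 0.01"

```text
time: 28.15
ee_pos: [0.4697, -0.1183, 0.103]
eef_rot: [0.998, 0.069, -0.001, -0.001]
ft_force: [0.3, -0.4, -0.3]
width: 0.0175
grip_force: 40.0
```

```bash
python3 - <<'E'
from h import *
W=shot('wrist')
s=r.read_state();u,v=.449,-.182;y=.136;zs=s['ee_pos'][2]-.0147+.026
plan(u*np.cos(y)-v*np.sin(y),u*np.sin(y)+v*np.cos(y),.037,y)
h=cv2.cvtColor(W['img'],cv2.COLOR_RGB2HSV)
f=lambda p,z:(lambda P:(round(P[0]*np.cos(y)+P[1]*np.sin(y),4),round(-P[0]*np.sin(y)+P[1]*np.cos(y),4)))(at_z(W,p,z))
for n,lo,hi,z in (('blue',(100,120,60),(125,255,255),zs),('padauk',(3,120,100),(14,255,255),.048)):
    m=cv2.inRange(h,lo,hi);m[260:]=0;m=cv2.morphologyEx(m,cv2.MORPH_OPEN,np.ones((5,5)))
    print(n,[f(p,z) for p in cv2.boxPoints(rect(m))])
E
```

```text
shift [-0.0008  0.001   0.0666] turn 0.0009
blue [(np.float64(0.5665), np.float64(-0.1726)), (np.float64(0.5665), np.float64(-0.1897)), (np.float64(0.4715), np.float64(-0.1914)), (np.float64(0.4715), np.float64(-0.1709))]
padauk [(np.float64(0.5664), np.float64(-0.1045)), (np.float64(0.5687), np.float64(-0.1422)), (np.float64(0.4471), np.float64(-0.1446)), (np.float64(0.4438), np.float64(-0.1003))]
```

Converted, 0.067 m / 0.6 = 0.1117, 0.064 m / 0.6 = 0.1067.

Emit:
jog_arm --pt "0 0 0.0333 0 0.01" --pt "0 0 0.0667 0 0.01" --pt "0 0 0.095 0 0.01" --pt "0 0 0.1067 0 0.01" --pt "0 0 0.1117 0 0.01" --pt "0 0 0.1117 0 0.01"

```text
time: 28.8
ee_pos: [0.4708, -0.1186, 0.0372]
eef_rot: [0.998, 0.068, 0.0, 0.0]
ft_force: [-0.6, 0.5, 0.1]
width: 0.0175
grip_force: 40.0
```

Emit:
jog_arm --pt "0 0 0 0 0.034" --pt "0 0 0 0 0.034" --pt "0 0 0 0 0.034" --pt "0 0 0 0 0.034" --pt "0 0 -0.0333 0 0.034" --pt "0 0 -0.1 0 0.04" --pt "0 0 -0.1667 0 0.05" --pt "0 0 -0.2167 0 0.05" --pt "0 0 -0.2167 0 0.05"

```text
time: 29.7
ee_pos: [0.4727, -0.1189, 0.1706]
eef_rot: [0.998, 0.068, 0.003, 0.002]
ft_force: [0.6, -0.3, -0.7]
width: 0.0488
grip_force: 0.0
```

Emit:
jog_arm --pt "-0.0667 -0.05 -0.0667 0 0.05" --pt "-0.1 -0.1 -0.15 0 0.05" --pt "-0.1 -0.1 -0.2167 0 0.05" --pt "-0.1 -0.1 -0.2167 0 0.05"

```text
time: 30.1
ee_pos: [0.4037, -0.0663, 0.3006]
eef_rot: [0.998, 0.068, 0.002, 0.002]
ft_force: [0.1, 0.7, 0.3]
width: 0.0503
grip_force: 0.0
```

```bash
python3 - <<'E'
from h import *
W=shot('wrist','w9')
y=.136
print(r.recognise('wrist','jaw_knob')[:2])
h=cv2.cvtColor(W['img'],cv2.COLOR_RGB2HSV)
E
```

```text
[{'position': [0.6577, 0.2773], 'p': 0.8}]
```

View pics/w9.png

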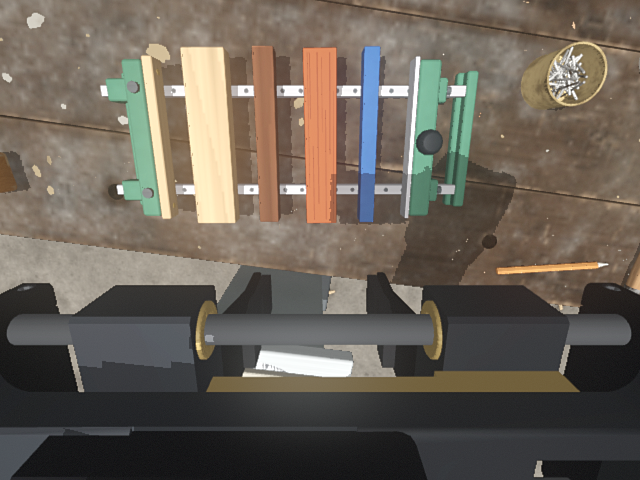

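Wrist view 9: all four strips lie flat on the bars in order – maple (210,135), walnut (265,133), padauk (320,135), blue (371,134) – ends aligned, with the knob at (429,142). Now the knob.

```bash
python3 - <<'E'
from h import *
W=shot('wrist');y=.136
h=cv2.cvtColor(W['img'],cv2.COLOR_RGB2HSV)
m=cv2.inRange(h,(0,0,0),(180,255,60));k=np.zeros_like(m);k[125:160,412:446]=m[125:160,412:446]
(a,b),rr=cv2.minEnclosingCircle(max(cv2.findContours(k,0,1)[0],key=cv2.contourArea));print(a,b,rr)
P=at_z(W,(a,b),.068);print(P,P[0]*np.cos(y)+P[1]*np.sin(y),-P[0]*np.sin(y)+P[1]*np.cos(y))
plan(P[0],P[1],.12,y);plan(P[0],P[1],.055,y)
E
```

```text
424.0 141.5 10.547611236572266
[ 0.49391331 -0.17654604  0.068     ] 0.4654163168215485 -0.24188119128426638
shift [0.0753 0.1201 0.1764] turn -0.0006
shift [0.0753 0.12   0.2414] turn -0.0006
```

Converted, 0.241 m / 0.6 = 0.4017, 0.125 m / 0.6 = 0.2083.

Emit:
jog_arm --pt "0.05 0.0667 0.05 0 0.06" --pt "0.1 0.1333 0.1 0 0.06" --pt "0.125 0.1833 0.1667 0 0.06" --pt "0.125 0.2083 0.2333 0 0.06" --pt "0.125 0.2083 0.3 0 0.06" --pt "0.125 0.2083 0.35 0 0.06" --pt "0.125 0.2083 0.3833 0 0.06" --pt "0.125 0.2083 0.4017 0 0.06" --pt "0.125 0.2083 0.4017 0 0.06"

```text
time: 31.15
ee_pos: [0.4926, -0.18, 0.0531]
eef_rot: [0.998, 0.068, -0.002, -0.001]
ft_force: [-0.6, -0.1, 0.0]
width: 0.0599
grip_force: 0.0
```

Emit:
jog_arm --pt "0 0 0 0 0.02" --pt "0 0 0 0 0.02" --pt "0 0 0 0 0.02" --pt "0 0 0 0 0.02" --pt "0 0 0 0 0.02" --pt "0 0 0 0 0.02" --pt "0 0 0 0 0.02" --grip_n 15

```text
time: 31.85
ee_pos: [0.4943, -0.1813, 0.056]
eef_rot: [0.998, 0.068, 0.0, 0.0]
ft_force: [-0.8, -1.1, 3.9]
width: 0.0277
grip_force: 15.0
```

Converted, -0.12 m / 0.6 = -0.2, -0.11 m / 0.6 = -0.1833.

Emit:
jog_arm --pt "0 -0.0167 0 0 0.02" --pt "0 -0.0333 0 0 0.02" --pt "0 -0.05 0 0 0.02" --pt "0 -0.0667 0 0 0.02" --pt "0 -0.0833 0 0 0.02" --pt "0 -0.1 0 0 0.02" --pt "0 -0.1167 0 0 0.02" --pt "0 -0.1333 0 0 0.02" --pt "0 -0.15 0 0 0.02" --pt "0 -0.1667 0 0 0.02" --pt "0 -0.1833 0 0 0.02" --pt "0 -0.2 0 0 0.02" --grip_n 30

```text
time: 33.05
ee_pos: [0.4781, -0.0626, 0.056]
eef_rot: [0.998, 0.068, 0.0, 0.001]
ft_force: [0.4, -5.8, 5.0]
width: 0.0273
grip_force: 30.0
```

Emit:
jog_arm --pt "0 -0.0167 0 0 0.02" --pt "0 -0.0333 0 0 0.02" --pt "0 -0.0417 0 0 0.02" --pt "0 -0.05 0 0 0.02" --pt "0 -0.05 0 0 0.02"

```text
time: 33.55
ee_pos: [0.4739, -0.0322, 0.056]
eef_rot: [0.998, 0.068, 0.0, 0.001]
ft_force: [-1.1, -3.6, 7.3]
width: 0.0274
grip_force: 30.0
```

```bash
python3 - <<'E'
from h import *
s=r.read_state();y=.136;p=s['ee_pos'];print(p[0]*np.cos(y)+p[1]*np.sin(y),-p[0]*np.sin(y)+p[1]*np.cos(y))
W=shot('wrist','w10')
E
```

```text
0.4651598886660713 -0.09619074410541717
```

View pics/w10.png

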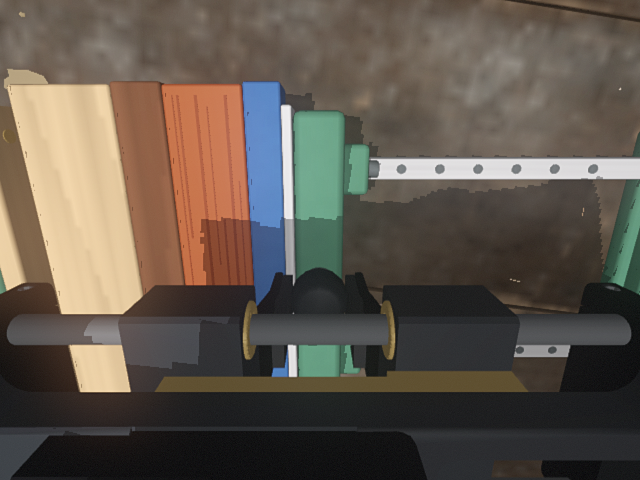

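Wrist view 10: the strips are together, and about 1–2 cm remains between the maple (left edge col ≈10) and the wood jaw. Keep pushing in small steps.

Converted, -0.016 m / 0.6 = -0.0267, -0.013 m / 0.6 = -0.0217.

Emit:
jog_arm --pt "0 -0.0083 0 0 0.02" --pt "0 -0.0167 0 0 0.02" --pt "0 -0.0217 0 0 0.02" --pt "0 -0.0267 0 0 0.02" --pt "0 -0.0267 0 0 0.02"

```text
time: 34.1
ee_pos: [0.4718, -0.0177, 0.0559]
eef_rot: [0.998, 0.067, 0.0, 0.001]
ft_force: [0.8, -8.9, 7.0]
width: 0.0275
grip_force: 30.0
```

Emit:
jog_arm --pt "0 -0.005 0 0 0.02" --pt "0 -0.0083 0 0 0.02" --pt "0 -0.0083 0 0 0.02"

```text
time: 34.4
ee_pos: [0.4718, -0.0176, 0.056]
eef_rot: [0.998, 0.066, 0.001, 0.004]
ft_force: [3.7, -24.1, 4.0]
width: 0.0271
grip_force: 30.0
```

```bash
python3 - <<'E'
from h import *
s=r.read_state();y=.136;p=s['ee_pos'];print(p[0]*np.cos(y)+p[1]*np.sin(y),-p[0]*np.sin(y)+p[1]*np.cos(y),s['ft_force'])
E
```

```text
0.4651030814694649 -0.08136827577853542 [  3.74163242 -24.1418756    3.9604397 ]
```

The jaw has stopped and the force is rising, so the row is snug. One firmer squeeze, relax, release, and retreat upward.

Converted, -0.005 m / 0.6 = -0.0083, -0.003 m / 0.6 = -0.005.

Emit:
jog_arm --pt "0 -0.005 0 0 0.02" --pt "0 -0.0083 0 0 0.02" --pt "0 -0.0083 0 0 0.02" --pt "0 -0.0083 0 0 0.02"

```text
time: 34.8
ee_pos: [0.4719, -0.0174, 0.056]
eef_rot: [0.998, 0.064, 0.001, 0.006]
ft_force: [8.4, -41.1, 0.1]
width: 0.0271
grip_force: 30.0
```

Emit:
jog_arm --pt "0 0.0067 0 0 0.02" --pt "0 0.0117 0 0 0.02" --pt "0 0.0133 0 0 0.02" --grip_n 10

```text
time: 35.1
ee_pos: [0.4719, -0.0176, 0.0559]
eef_rot: [0.998, 0.066, 0.0, 0.002]
ft_force: [2.1, -11.5, 3.9]
width: 0.028
grip_force: 10.0
```

Emit:
jog_arm --pt "0 0 0 0 0.05" --pt "0 0 0 0 0.05" --pt "0 0 0 0 0.05" --pt "0 0 0 0 0.05" --pt "0 0 -0.05 0 0.05" --pt "0 0 -0.1167 0 0.05" --pt "0 0 -0.1833 0 0.05" --pt "-0.05 0 -0.25 0 0.05" --pt "-0.1 0 -0.3167 0 0.05" --pt "-0.1333 0 -0.3667 0 0.05" --pt "-0.1333 0 -0.3667 0 0.05"

```text
time: 36.2
ee_pos: [0.3921, -0.0255, 0.2791]
eef_rot: [0.998, 0.067, 0.002, 0.003]
ft_force: [0.5, -0.5, -0.3]
width: 0.05
grip_force: 0.0
```

```bash
python3 - <<'E'
from h import *
import time
W=shot('wrist','w11')
y=.136;c=W
E
```

```text
(no output)
```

View pics/w11.png

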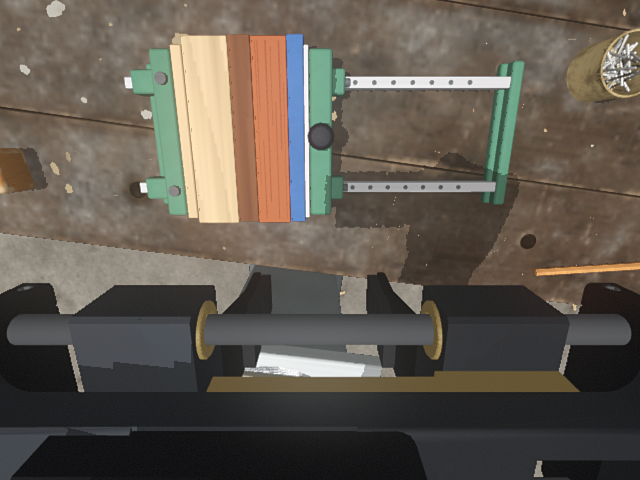

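Wrist view 11: the row is tight from the wood jaw (col ≈183) to the steel face (≈307), ends aligned at rows 35 and 221, and the gripper is clear. Handing in.

```bash
python3 -c "
from bench import r
print(r.close_job())"
```

```text
the job is handed in; nothing more can be done
None
```

The four strips are clamped snug in order (maple, walnut, padauk, blue scrap) with their ends aligned; I never touched the glue bottle or the tin, and the job is handed in at about 36 s (no verdict was returned).

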